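Find the fitted case by weight and show it to the camera

TASK

Two identical closed aluminium cases stand singly on the bench: one is empty, the other has a transformer fitted and is heavier. Before anything goes on the pile, lift each of the two clear of the bench in turn to feel which is heavier; then stack the lighter one squarely on top of the pile of two empty cases and let go of it. Finally pick up the heavier one and finish while holding it still and level in the gripper, its underside about 10 cm above the middle of the glass window of the low black viewing box; leave the other things on the bench where they are.

Things in the scene. Friction and masses are not known exactly. Their poses are not given: they have to be found in the camera images.
- case_k: Closed rectangular die-cast aluminium case, 100 mm long (its x axis), 50 mm wide (y), 30 mm tall (z); rigid, smooth, straight sides, balanced about its middle; origin at the centre of its underside. One of the two cases standing singly, flat on the bench; the two look exactly alike, but one weighs 1.3 to 2.0 N and the other 3.7 to 5.5 N; which is which changes from run to run and can only be found by lifting. Long side within 40 degrees of the bench's x direction.
- case_m: Closed rectangular die-cast aluminium case, 100 mm long (its x axis), 50 mm wide (y), 30 mm tall (z); rigid, smooth, straight sides, balanced about its middle; origin at the centre of its underside. One of the two cases standing singly, flat on the bench; the two look exactly alike, but one weighs 1.3 to 2.0 N and the other 3.7 to 5.5 N; which is which changes from run to run and can only be found by lifting. Long side within 40 degrees of the bench's x direction.
- pile_top: Upper case of the pile of two empty ones: closed rectangular die-cast aluminium case, 100 mm long (its x axis), 50 mm wide (y), 30 mm tall (z); rigid, smooth, straight sides, balanced about its middle; origin at the centre of its underside. Its top, 60 mm above the bench, is where the lighter case goes, long sides along long sides. Loose, about 1.5 N.
- pile_low: Lower case of the pile, directly under the upper one and in line with it: closed rectangular die-cast aluminium case, 100 mm long (its x axis), 50 mm wide (y), 30 mm tall (z); rigid, smooth, straight sides, balanced about its middle; origin at the centre of its underside. Loose, about 1.5 N.
- bench: The wooden bench top on which everything stands, its surface at height 0.
- viewer: Low black viewing box fixed to the bench, 120 x 120 x 25 mm, origin at the centre of its underside; a camera inside looks straight up through a square glass window in its top.
- viewer_window (a point): Centre of the glass window (76 x 76 mm), on the viewing box's top face, 25 mm above the bench.
- jar: Bystander, loose: lidded clear plastic jar, 56 mm across, 70 mm tall; leave it alone (origin in the middle of its underside).
- screwdriver: Bystander, loose: screwdriver lying flat, 180 mm long; leave it alone.
- multimeter: Bystander, loose: yellow and black multimeter lying flat, 150 x 75 x 35 mm; leave it alone (origin in the middle of its underside).
- spool: Bystander, loose: grey spool, 56 mm across, 42 mm tall, standing on end; leave it alone (origin in the middle of its underside).
- tray: Bystander, loose: open white parts tray, 70 x 120 x 35 mm; leave it alone (origin in the middle of its underside).
- capacitor: Bystander, loose: black round capacitor standing on end, 36 mm across, 50 mm tall; leave it alone (origin in the middle of its underside).
- tape: Bystander, loose: black roll of tape lying flat, 90 mm across, 20 mm tall; leave it alone (origin in the middle of its underside).
Not all that is in view belongs to the job. What is shaped like the case_m but orange is not meant. What is shaped like the viewer but orange is not meant.

How it is judged:
On the way, in this order (a step that is already met when the one before it is completed fails the run):
1. the heavier single case is lifted clear of the bench in the gripper while the lighter stands on the bench (((height (world z) of case_k above 0.015 m and contact force between case_k and the fingers above 1 N and contact force between case_k and pile_top below 0.1 N and contact force between case_m and bench between 0.8 and 2.8 N) or (height (world z) of case_m above 0.015 m and contact force between case_m and the fingers above 1 N and contact force between case_m and pile_top below 0.1 N and contact force between case_k and bench between 0.8 and 2.8 N))), for 0.2 s.
2. the lighter single case is lifted clear of the bench in the gripper (it may also have been lifted before) while the heavier stands on the bench (((height (world z) of case_m above 0.015 m and contact force between case_m and the fingers above 1 N and contact force between case_m and pile_top below 0.1 N and contact force between case_k and bench above 2.8 N) or (height (world z) of case_k above 0.015 m and contact force between case_k and the fingers above 1 N and contact force between case_k and pile_top below 0.1 N and contact force between case_m and bench above 2.8 N))), for 0.2 s.
3. the lighter case lies squarely on the pile, released (((z of case_m in the frame of pile_top between 0.026 and 0.034 m and x of case_m in the frame of pile_top between -0.008 and 0.008 m and y of case_m in the frame of pile_top between -0.008 and 0.008 m and angle between the x axis of case_m and the x axis of pile_top, either way round below 0.14 rad and angle between each of case_m, pile_top's own z axis and vertical below 0.1 rad and z of pile_top in the frame of pile_low between 0.026 and 0.034 m and x of pile_top in the frame of pile_low between -0.008 and 0.008 m and y of pile_top in the frame of pile_low between -0.008 and 0.008 m and angle between the x axis of pile_top and the x axis of pile_low, either way round below 0.14 rad and contact force between case_m and the fingers below 0.1 N and linear speed of case_m below 0.02 m/s and contact force between case_m and pile_top between 0.8 and 2.8 N) or (z of case_k in the frame of pile_top between 0.026 and 0.034 m and x of case_k in the frame of pile_top between -0.008 and 0.008 m and y of case_k in the frame of pile_top between -0.008 and 0.008 m and angle between the x axis of case_k and the x axis of pile_top, either way round below 0.14 rad and angle between each of case_k, pile_top's own z axis and vertical below 0.1 rad and z of pile_top in the frame of pile_low between 0.026 and 0.034 m and x of pile_top in the frame of pile_low between -0.008 and 0.008 m and y of pile_top in the frame of pile_low between -0.008 and 0.008 m and angle between the x axis of pile_top and the x axis of pile_low, either way round below 0.14 rad and contact force between case_k and the fingers below 0.1 N and linear speed of case_k below 0.02 m/s and contact force between case_k and pile_top between 0.8 and 2.8 N))), for 0.2 s.
At the end, for the whole second after the job is handed in: Only the gripper holds the heavier case, still, level within 11 degrees, centred within 30 mm over the window, underside 60 to 140 mm above it; the lighter lies released on the pile, each piled case within 8 mm and 8 degrees of the one below, the lowest moved under 30 mm ((((z of case_m in the frame of pile_top between 0.026 and 0.034 m and x of case_m in the frame of pile_top between -0.008 and 0.008 m and y of case_m in the frame of pile_top between -0.008 and 0.008 m and angle between the x axis of case_m and the x axis of pile_top, either way round below 0.14 rad and angle between each of case_m, pile_top's own z axis and vertical below 0.1 rad and z of pile_top in the frame of pile_low between 0.026 and 0.034 m and x of pile_top in the frame of pile_low between -0.008 and 0.008 m and y of pile_top in the frame of pile_low between -0.008 and 0.008 m and angle between the x axis of pile_top and the x axis of pile_low, either way round below 0.14 rad and contact force between case_m and the fingers below 0.1 N and linear speed of case_m below 0.02 m/s and contact force between case_m and pile_top between 0.8 and 2.8 N) and distance of pile_low from where it was at the start of the episode below 0.03 m and contact force between case_k and the fingers above 1 N and contact force between case_k and viewer below 0.1 N and horizontal distance between case_k and viewer_window below 0.03 m and z of case_k in the frame of viewer_window between 0.06 and 0.14 m and angle between case_k's own z axis and vertical below 0.2 rad and linear speed of case_k below 0.03 m/s) or ((z of case_k in the frame of pile_top between 0.026 and 0.034 m and x of case_k in the frame of pile_top between -0.008 and 0.008 m and y of case_k in the frame of pile_top between -0.008 and 0.008 m and angle between the x axis of case_k and the x axis of pile_top, either way round below 0.14 rad and angle between each of case_k, pile_top's own z axis and vertical below 0.1 rad and z of pile_top in the frame of pile_low between 0.026 and 0.034 m and x of pile_top in the frame of pile_low between -0.008 and 0.008 m and y of pile_top in the frame of pile_low between -0.008 and 0.008 m and angle between the x axis of pile_top and the x axis of pile_low, either way round below 0.14 rad and contact force between case_k and the fingers below 0.1 N and linear speed of case_k below 0.02 m/s and contact force between case_k and pile_top between 0.8 and 2.8 N) and distance of pile_low from where it was at the start of the episode below 0.03 m and contact force between case_m and the fingers above 1 N and contact force between case_m and viewer below 0.1 N and horizontal distance between case_m and viewer_window below 0.03 m and z of case_m in the frame of viewer_window between 0.06 and 0.14 m and angle between case_m's own z axis and vertical below 0.2 rad and linear speed of case_m below 0.03 m/s))); the arm keeps its last pose, push and grip.
It fails at once if a bystander is pushed more than 30 mm from its place (distance of any of jar, screwdriver, multimeter, spool, tray, capacitor, tape from where it was at the start of the episode above 0.03 m).
It also fails if it takes over 72 s, if anything falls off the work surface, if the arm or the gripper's body presses on something with over 40 N, if the wrist force passes 120 N, or if a joint passes its speed limit or range.

ROBOT

A 6-joint arm with a two-finger parallel gripper is mounted at the origin on the work surface. World frame = base frame: x ahead of the robot, y to its left, z up, the work surface at z = 0. Lengths are in m, angles in rad, forces in N, time in s.
With the tool pointing down it reaches from about 0.35 to 0.975 m from the base axis. Payload 7.1 kg.
Tool frame: the origin (TCP) lies on the centre line of the jaws, within the pads' length; the fingertips stand 8 mm ahead of it and the grasp point (between the pads) lies 11 mm behind it; z points along the fingers, x is the direction in which the jaws open and shut, and the axes are right-handed (so a half turn about z gives the same grasp; the last joint's range is limited). The gripper opens to 88 mm and grips with 3 to 60 N. Pads are 20 mm wide; open, the fingers measure 115 mm over their backs; the gripper's body (75 mm by 178 mm) begins 61 mm behind the grasp point.
Start: joints at [-0.019, 0.423, 1.63, -0, 1.089, -0.019], TCP at [0.625, 0, 0.231] pointing down, gripper open.
Joint ranges: [-3, 3], [-0.9, 2.11], [0.09, 2.58], [-1.31, 4.45], [0.11, 2.69], [-2.54, 2.54]. Speed limits (rad/s): [2.39, 2.39, 3.01, 3.14, 3.14, 3.14].

INTERFACE

Orientations are given as a unit quaternion [x, y, z, w].
In Python, from plant import ctrl, viewer, finish_job gives the robot as it stands.
- The arm moves only by the tool apply_moves, never from a script. Its argument "moves" is text: rows parted by semicolons, each of 7 numbers parted by spaces: the opening, from 0 (shut) to 1 (fully open), then the shift along the tool's x, y, z in mm, then the turn, a rotation vector about the tool's x, y, z in rad. A call has 1 to 8 rows; each row shifts and turns the commanded pose from where the row before left it, along the tool's axes as they then stand; what a row does not reach is not made up. A row lasts 1/10 s, in which the tool goes at most 50 mm and 8.59 degrees, less where a joint would pass 70% of its speed; a pose out of reach is approached as far as the arm can. A call is refused whole if a number of a shift passes 50 or a number of a turn 0.15, either way. A call with a gripper value outside its range is refused whole. The fingers move at their own pace and stop on an object; "newtons" is the grip in N (left out, the last holds). Time passes only in rows, so rows that do not move let the fingers close. It gives the time, the measured TCP pose, the force and the opening at its end, in the units of the state.
- ctrl.read_state(): the state, without advancing time (a new reading comes with each control period).
- viewer.camera(name): name is "scene" or "side" or "wrist"; returns the picture (480x640x3 uint8, red, green, blue); there is no depth.
- viewer.camera_info(name): a dict with "fx", "fy", "cx", "cy" (pixels), "rvec" (rotation vector, rad) and "tvec" (3), from world to camera coordinates, as OpenCV has them. Camera axes: x right, y down, z forward; pixel columns grow to the right and rows downward; lengths in m; the calibration is good to about 2 mm. A picture is of the moment at which its call begins: read the wrist's pose just before it. camera_info takes no time and is no camera call; for the wrist camera it gives the pose at the moment of the call.
- finish_job(): hands the job in, once; it reports no verdict.
The state is a dict: "clock": time; "q": joint angles; "joint_velocities": joint speeds; "joint_torque": joint torques, N m; "eef_pos": TCP position; "eef_rot": TCP orientation; "ft_force": force on the tool from outside, world axes, zero at the start; "torque": the same for the moment, N m; "grip_width": finger opening in m.
Only numpy, scipy, OpenCV 4.12 (cv2) and the standard library are available. Lean on these libraries where they do the work, as an engineer would, in place of code of your own. Each camera call takes 0.05 s, during which the arm holds its last target.

## Working session

There is one attempt and no reset: what is moved stays moved. The work goes in short steps, Python scripts to look and compute and a tool call to move; the robot and the scene stay as the last step left them, time stands still between calls to the robot, and variables do not carry over. Pictures are saved under pics/ and viewed, and the job is handed in when it is done.

Besides the shell and the picture viewer there is one more tool, called after ">>>" as a command line: name --argument value ..., lists and objects as JSON in quotes. apply_moves: Moves the arm, as the interface text tells. Its arguments: {"type":"object","properties":{"moves":{"type":"string"},"newtons":{"type":"number"}},"required":["moves"]}

```bash
ls; mkdir -p pics
python3 - <<'E'
from plant import ctrl, viewer
import cv2
for n in ["scene","side","wrist"]:
    im=viewer.camera(n); cv2.imwrite(f"pics/{n}0.png",im[:,:,::-1]); print(n,viewer.camera_info(n))
print(ctrl.read_state())
E
```

```text
pics
scene {'fx': 469.8084420044319, 'fy': 469.8084420044319, 'cx': 316.3778147623278, 'cy': 235.5033537335793, 'rvec': array([ 2.07898017,  1.65753938, -0.48427185]), 'tvec': array([-0.10774498, -0.38331356,  1.35482326])}
side {'fx': 597.8089670822934, 'fy': 597.8089670822934, 'cx': 312.39576674233234, 'cy': 239.64211568252603, 'rvec': array([ 0.60671561, -2.43496679,  1.44053751]), 'tvec': array([0.44456642, 0.17827331, 1.36180993])}
wrist {'fx': 341.89142170293366, 'fy': 341.89142170293366, 'cx': 319.4949781002142, 'cy': 242.03308073557096, 'rvec': array([-2.85649810e+00, -4.24983827e-05,  1.62165474e-03]), 'tvec': array([-0.6236119 , -0.03338174,  0.39102407])}
{'clock': 0.15, 'q': array([-1.89978163e-02,  4.23724967e-01,  1.63051589e+00,  2.08285969e-05,
        1.08861477e+00, -1.89649691e-02]), 'joint_velocities': array([-0.00074981, -0.00260149, -0.00250187, -0.00011456,  0.00115964,
       -0.00040131]), 'joint_torque': array([ 9.52650989e-04, -5.44981134e+01, -2.73919362e+01,  6.45430083e-02,
        2.04369903e-02, -3.19723256e-05]), 'eef_pos': array([6.24561603e-01, 4.09810376e-05, 2.30042447e-01]), 'eef_rot': array([ 9.99999800e-01, -2.12586376e-05, -6.31196977e-04, -2.12079638e-05]), 'ft_force': array([-0.07414404,  0.57469203,  0.09157425]), 'torque': array([ 0.02079022, -0.00161089,  0.02639757]), 'grip_width': 0.08838194826948638}
```

View pics/scene0.png

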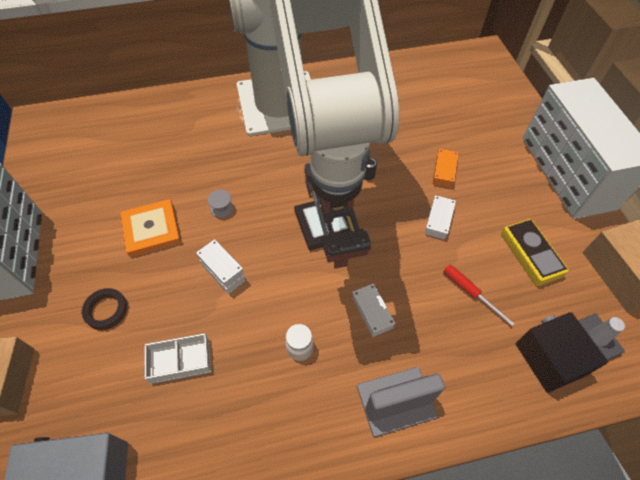

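View pics/side0.png

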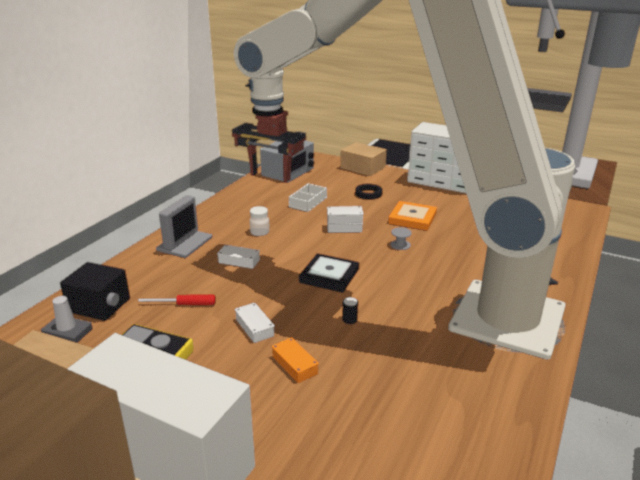

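View pics/wrist0.png

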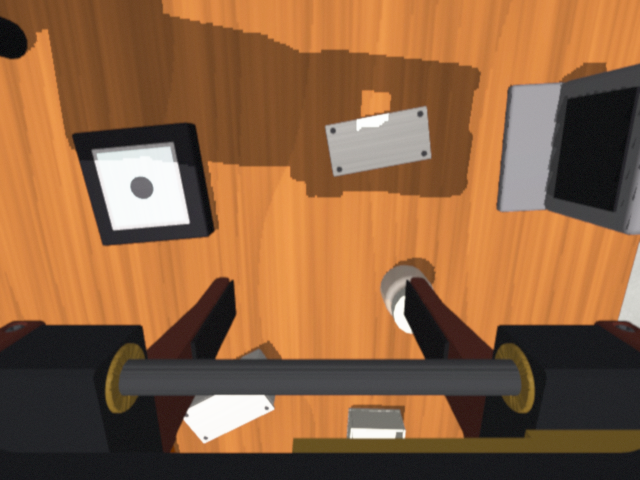

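In the scene view the pale cases are the single ones at (374,310) and (440,217), and the pile at (221,265). The orange case at (446,168) and the orange box at (150,228) are decoys. The black viewer is at about (333,222). I'll enlarge these to confirm.

Run:
```python
import cv2, numpy as np
s=cv2.imread("pics/scene0.png"); d=cv2.imread("pics/side0.png"); w=cv2.imread("pics/wrist0.png")
def c(im,x,y,h=40,k=5):
    x0,y0=x-h,y-30
    t=cv2.resize(im[y0:y0+60,x0:x0+2*h],None,fx=k,fy=k,interpolation=cv2.INTER_CUBIC)
    for i in range(0,2*h,10): cv2.putText(t,str(x0+i),(i*k,8),0,.3,(0,255,255),1); cv2.line(t,(i*k,0),(i*k,300),(0,255,255),1) if 0 else None
    for i in range(0,60,10): cv2.putText(t,str(y0+i),(0,i*k+4),0,.3,(0,255,255),1)
    return t
g=np.vstack([np.hstack([c(s,374,310),c(s,440,217)]),np.hstack([c(s,221,265),c(s,333,225)])])
cv2.imwrite("pics/crop1.png",g)
g=np.vstack([np.hstack([c(d,239,256),c(d,255,320)]),np.hstack([c(d,345,220),c(d,330,272)])])
cv2.imwrite("pics/crop2.png",g)
```

```text
(no output)
```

View pics/crop1.png

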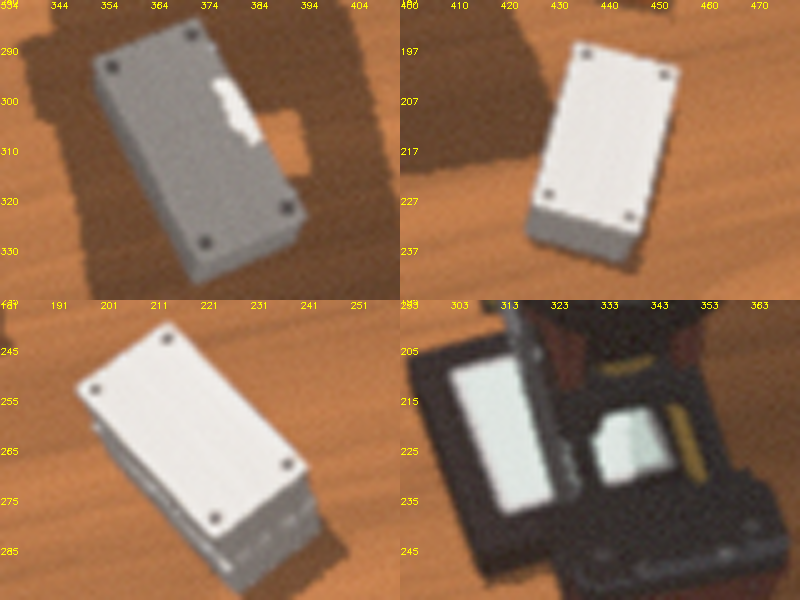

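View pics/crop2.png

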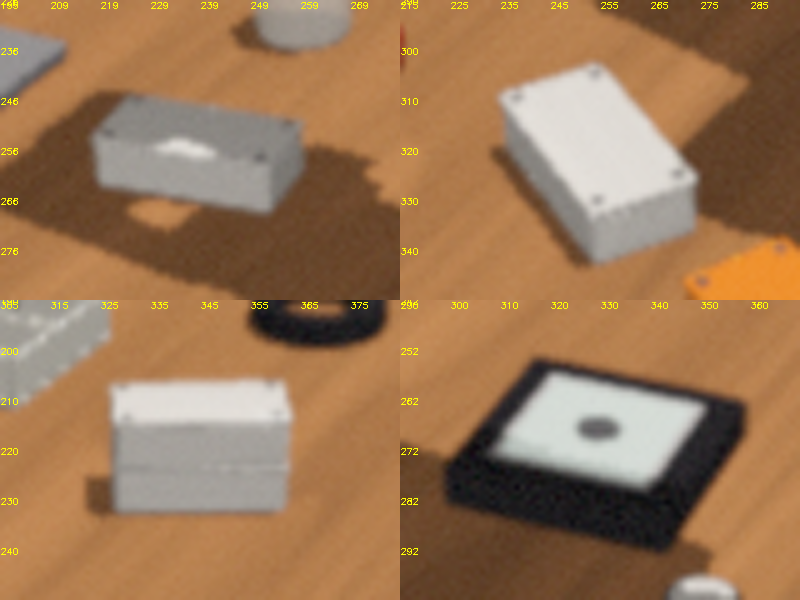

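The crops confirm it: both single cases and the pile are pale aluminium, and the viewer is black with a glass window. I'll fit the poses from these corners across the views.

```bash
cat > h.py <<'E'
import numpy as np, cv2
from scipy.optimize import least_squares
from scipy.spatial.transform import Rotation as R
def proj(ci,P):
    K=np.array([[ci['fx'],0,ci['cx']],[0,ci['fy'],ci['cy']],[0,0,1]])
    return cv2.projectPoints(np.asarray(P,float),ci['rvec'],ci['tvec'],K,None)[0][:,0]
def unproj(ci,uv,z):
    M=R.from_rotvec(ci['rvec']).as_matrix(); C=-M.T@ci['tvec']
    d=M.T@np.array([(uv[0]-ci['cx'])/ci['fx'],(uv[1]-ci['cy'])/ci['fy'],1]); return (C+d*(z-C[2])/d[2])[:2]
def fit(obs,L,W,z):
    # obs: list of (ci, 4 corner px cyclic); first estimate from the first view
    g=np.array([unproj(obs[0][0],u,z) for u in obs[0][1]]); c=g.mean(0)
    e=[g[1]-g[0],g[2]-g[1]]; e=max(e,key=np.linalg.norm); y0=np.arctan2(e[1],e[0])
    def pts(p):
        c_,s_=np.cos(p[2]),np.sin(p[2]); 
        q=np.array([[L,W],[L,-W],[-L,-W],[-L,W]])/2
        return np.c_[q@np.array([[c_,s_],[-s_,c_]])+p[:2],np.full(4,z)]
    def f(p):
        r=[]
        for ci,u in obs:
            q=proj(ci,pts(p)); u=np.array(u,float)
            from scipy.optimize import linear_sum_assignment as la
            D=np.linalg.norm(q[:,None]-u[None],axis=2); i,j=la(D); w=ci['fx']/np.linalg.norm(ci['tvec'])/350
            r+=list((q[i]-u[j]).ravel())
        return np.array(r)
    s=least_squares(f,[*c,y0],loss='soft_l1')
    y=(s.x[2]+np.pi/2)%np.pi-np.pi/2
    return s.x[0],s.x[1],y,np.sqrt((f(s.x)**2).mean())
E
python3 - <<'E'
from h import *; from plant import viewer
S,D,Wc=[viewer.camera_info(n) for n in("scene","side","wrist")]
A=[(S,[(353,292),(373.6,283.6),(395.4,323.6),(373.4,336.4)]),(D,[(225.6,245),(259.6,250.4),(253.8,261),(217.6,253.4)]),(Wc,[(326,125),(427,107),(431,157),(338,175)])]
B=[(S,[(434.8,195.4),(456,200.6),(448,234.2),(426.4,228)]),(D,[(234.6,309.6),(254.6,302.4),(274.4,326),(254.4,332.6)])]
C=[(S,[(214.6,239.4),(242.6,268.4),(223.8,282.6),(196.2,253)]),(D,[(327,207),(362.6,206.4),(363.4,214),(327.4,214.8)])]
V=[(D,[(320,256),(351.6,262.6),(340,279.4),(307.6,273)]),(Wc,[(93,150),(174,142),(190,224),(110,231)])]
for n,o,L,W,z in(("A",A,.1,.05,.03),("B",B,.1,.05,.03),("P",C,.1,.05,.06),("V",V,.076,.076,.025)):
    print(n,np.round(fit(o,L,W,z),4)); [print("   ",np.round(fit([k],L,W,z),4)) for k in o]
for n,u,z in(("jar",(298,330),.07),("spool",(219,197),.042),("orange",(447,160),.03),("screw",(462,285),.02),("cap?",(345,300),.05)):
    print(n,unproj(S if n!="cap?" else D,u if n!="cap?" else (350,302),z))
E
```

```text
A [0.6834 0.0777 0.1742 1.526 ]
    [0.6865 0.0765 0.1735 1.0816]
    [0.6785 0.0799 0.1851 0.5938]
    [0.6833 0.0781 0.1791 1.6216]
B [ 0.4902  0.3008 -0.5527  0.7913]
    [ 0.4932  0.3001 -0.5566  0.1819]
    [ 0.4874  0.3022 -0.5453  0.3491]
P [ 0.5178 -0.2215  0.5238  0.7058]
    [ 0.5193 -0.2214  0.5291  0.2204]
    [ 0.5142 -0.2195  0.5009  0.4209]
V [0.4376 0.0332 0.0652 3.4651]
    [0.4376 0.031  0.1392 1.6985]
    [ 0.4372  0.0322 -1.5473  4.9067]
jar [ 0.71412569 -0.08867167]
spool [ 0.33499977 -0.20387166]
orange [0.33760276 0.37494799]
screw [0.67373568 0.28076746]
cap? [0.31460246 0.17686533]
```

>>> apply_moves --moves "1 14.5 -19.5 0 0 0 0; 1 14.5 -19.5 0 0 0 0; 1 14.5 -19.5 0 0 0 0; 1 14.5 -19.5 0 0 0 0; 1 0 0 20 0 0 0.14; 1 0 0 20 0 0 0.14; 1 0 0 20 0 0 0.14; 1 0 0 20 0 0 0.14" --newtons 40

```text
clock: 0.95
eef_pos: [0.6827, 0.0781, 0.1495]
eef_rot: [0.96, -0.279, -0.0, 0.0]
ft_force: [-0.6, 0.5, 0.3]
grip_width: 0.0877
```

>>> apply_moves --moves "1 0 0 0 0 0 0.14; 1 0 0 0 0 0 0.14; 1 0 0 0 0 0 0.14; 1 0 0 0 0 0 0.14; 1 0 0 0 0 0 0.14; 1 0 0 0 0 0 0.14; 1 0 0 0 0 0 0; 1 0 0 0 0 0 0"

```text
clock: 1.75
eef_pos: [0.6828, 0.078, 0.1504]
eef_rot: [0.766, -0.643, -0.0, 0.0]
ft_force: [0.1, 0.1, -0.3]
grip_width: 0.0877
```

```bash
cat >> h.py <<'E'
def goto(st,x,y,z,th):
    """remainder in tool axes (mm, if shift done before the turn) and turn about tool z"""
    M=R.from_quat(st['eef_rot']).as_matrix()
    t=M.T@(np.array([x,y,z])-st['eef_pos'])*1000
    T=np.array([[np.cos(th),np.sin(th),0],[np.sin(th),-np.cos(th),0],[0,0,-1]])
    r=R.from_matrix(M.T@T).as_rotvec()
    print("shift mm",t.round(1),"turn",r.round(3),"eef",st['eef_pos'].round(4),"th",round(float(np.arctan2(M[1,0],M[0,0])),3),"t",round(st['clock'],2),"F",st['ft_force'].round(2),"w",round(st['grip_width'],4))
E
python3 - <<'E'
from h import *; from plant import ctrl,viewer
st=ctrl.read_state(); goto(st,.6834,.0777,.013,.1742-np.pi/2)
ci=viewer.camera_info("wrist"); im=viewer.camera("wrist")[:,:,::-1].copy()
cv2.imwrite("pics/w1.png",im); np.save("w1.npy",ci,allow_pickle=True)
E
```

```text
shift mm [  0.4  -0.6 137.4] turn [0. 0. 0.] eef [0.6828 0.078  0.1504] th -1.396 t 1.75 F [ 0.07  0.13 -0.3 ] w 0.0877
```

View pics/w1.png

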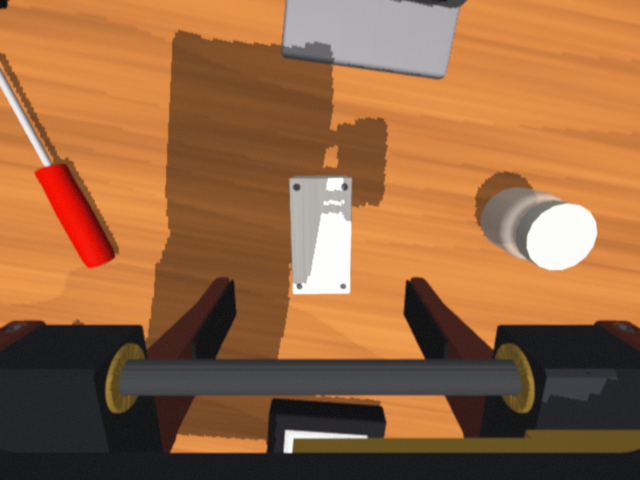

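The single case sits centred between the fingers, top corners near (290,177), (352,177), (350,293), (293,293).

Run:
```python
from h import *
ci=np.load("w1.npy",allow_pickle=True).item()
print(np.round(fit([(ci,[(290,177),(352,177),(351,294),(292.5,294)])],.1,.05,.03),4))
```

```text
[0.6824 0.0771 0.1806 0.6296]
```

>>> apply_moves --moves "1 0 0 40 0 0 0; 1 0 0 40 0 0 0; 1 0 0 35 0 0 0; 1 0 0 22 0 0 0; 1 0 0 0 0 0 0; 0.3 0 0 0 0 0 0; 0.3 0 0 0 0 0 0; 0.3 0 0 0 0 0 0"

```text
clock: 2.6
eef_pos: [0.6836, 0.0781, 0.0148]
eef_rot: [0.765, -0.644, 0.001, -0.001]
ft_force: [-0.6, 0.7, 0.2]
grip_width: 0.0676
```

>>> apply_moves --moves "0.3 0 0 0 0 0 0; 0.3 0 0 0 0 0 0; 0.3 0 0 0 0 0 0; 0.3 0 0 0 0 0 0; 0.3 0 0 0 0 0 0"

```text
clock: 3.1
eef_pos: [0.6832, 0.078, 0.0143]
eef_rot: [0.765, -0.644, 0.0, -0.0]
ft_force: [-0.9, -0.2, 5.5]
grip_width: 0.0498
```

>>> apply_moves --moves "0 0 0 0 0 0 0; 0 0 0 0 0 0 0; 0 0 0 -10 0 0 0; 0 0 0 -15 0 0 0; 0 0 0 -15 0 0 0; 0 0 0 0 0 0 0; 0 0 0 0 0 0 0; 0 0 0 0 0 0 0"

```text
clock: 3.9
eef_pos: [0.6826, 0.078, 0.0534]
eef_rot: [0.765, -0.644, -0.0, 0.0]
ft_force: [0.1, 0.0, -0.7]
grip_width: 0.0499
```

Run:
```python
from h import *; from plant import ctrl,viewer
cv2.imwrite("pics/s1.png",viewer.camera("side")[:,:,::-1])
st=ctrl.read_state(); goto(st,.6834,.0777,.013,.1742-np.pi/2)
```

```text
shift mm [ 0.5 -0.9 40.1] turn [ 0.001  0.    -0.003] eef [0.6825 0.078  0.0531] th -1.4 t 3.95 F [-0.5  -0.92 -1.63] w 0.0494
```

>>> apply_moves --moves "0 0 0 0 0 0 0; 0 0 0 0 0 0 0; 0 0 0 0 0 0 0"

```text
clock: 4.25
eef_pos: [0.6828, 0.078, 0.0533]
eef_rot: [0.765, -0.644, -0.0, 0.0]
ft_force: [-0.8, 0.3, -1.2]
grip_width: 0.0501
```

View pics/s1.png

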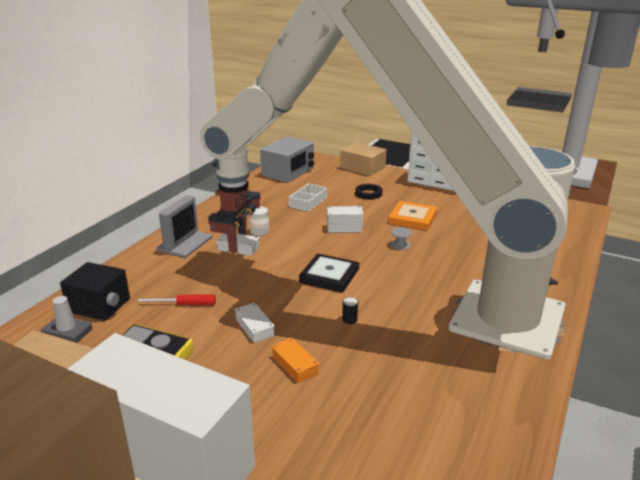

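The case is held clear of the bench, at about (238,243). The reading is roughly 1.2 N, so this looks like the lighter one. I'll set it down and lift the other.

>>> apply_moves --moves "0 0 0 20 0 0 0; 0 0 0 14 0 0 0; 0 0 0 5 0 0 0; 0 0 0 0 0 0 0; 1 0 0 0 0 0 0; 1 0 0 0 0 0 0; 1 0 0 0 0 0 0; 1 0 0 0 0 0 0"

```text
clock: 5.05
eef_pos: [0.6831, 0.078, 0.0148]
eef_rot: [0.765, -0.644, 0.0, -0.0]
ft_force: [-0.7, -0.4, -0.5]
grip_width: 0.0781
```

>>> apply_moves --moves "1 0 0 0 0 0 0; 1 0 0 -20 0 0 0; 1 0 0 -40 0 0 0; 1 0 0 -50 0 0 0; 1 0 0 -30 0 0 0; 1 0 0 0 0 0 0; 1 0 0 0 0 0 0; 1 0 0 0 0 0 0"

```text
clock: 5.85
eef_pos: [0.682, 0.0779, 0.1538]
eef_rot: [0.765, -0.644, -0.001, 0.001]
ft_force: [0.1, 0.4, 0.8]
grip_width: 0.0878
```

Run:
```python
from h import *; from plant import ctrl,viewer
cv2.imwrite("pics/w2.png",viewer.camera("wrist")[:,:,::-1]); np.save("w2.npy",viewer.camera_info("wrist"),allow_pickle=True)
st=ctrl.read_state(); goto(st,.4902,.3008,.15,-.5527+np.pi/2)
```

```text
shift mm [-252.2  151.     3.7] turn [ 1.000e-03  3.000e-03 -2.418e+00] eef [0.6818 0.0779 0.1533] th -1.4 t 5.9 F [-0.44 -0.56 -0.78] w 0.0877
```

View pics/w2.png

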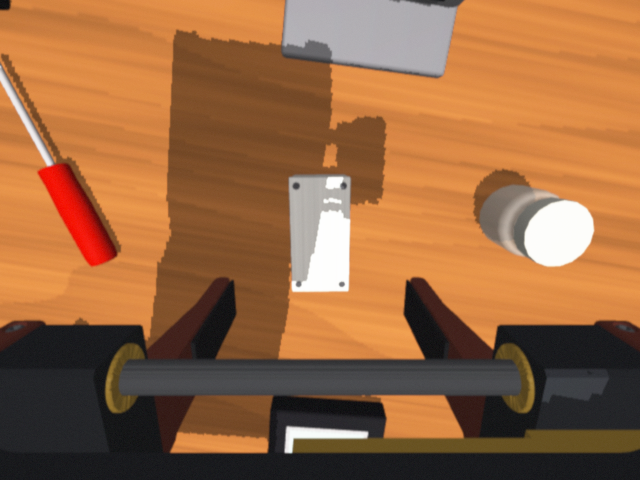

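The case stands where it was. Now over to the other case.

>>> apply_moves --moves "1 -31.5 18.9 0 0 0 0; 1 -31.5 18.9 0 0 0 0; 1 -31.5 18.9 0 0 0 0; 1 -31.5 18.9 0 0 0 0; 1 -31.5 18.9 0 0 0 0; 1 -31.5 18.9 0 0 0 0; 1 -31.5 18.9 0 0 0 0; 1 -31.5 18.9 0 0 0 0"

```text
clock: 6.7
eef_pos: [0.4893, 0.3011, 0.1532]
eef_rot: [0.765, -0.644, -0.0, 0.001]
ft_force: [0.5, 0.3, 0.0]
grip_width: 0.0879
```

>>> apply_moves --moves "1 0 0 0 0 0 -0.142; 1 0 0 0 0 0 -0.142; 1 0 0 0 0 0 -0.142; 1 0 0 0 0 0 -0.142; 1 0 0 0 0 0 -0.142; 1 0 0 0 0 0 -0.142; 1 0 0 0 0 0 -0.142; 1 0 0 0 0 0 -0.142"

```text
clock: 7.5
eef_pos: [0.4903, 0.3002, 0.1531]
eef_rot: [0.992, -0.129, -0.001, 0.001]
ft_force: [0.0, 0.4, 0.0]
grip_width: 0.0881
```

>>> apply_moves --moves "1 0 0 0 0 0 -0.142; 1 0 0 0 0 0 -0.142; 1 0 0 0 0 0 -0.142; 1 0 0 0 0 0 -0.142; 1 0 0 0 0 0 -0.142; 1 0 0 0 0 0 -0.142; 1 0 0 0 0 0 -0.142; 1 0 0 0 0 0 -0.142"

```text
clock: 8.3
eef_pos: [0.4903, 0.3002, 0.1531]
eef_rot: [0.905, 0.425, -0.002, 0.0]
ft_force: [-0.1, -0.1, 0.6]
grip_width: 0.0881
```

>>> apply_moves --moves "1 0 0 0 0 0 -0.142; 1 0 0 0 0 0 0; 1 0 0 0 0 0 0"

```text
clock: 8.6
eef_pos: [0.4906, 0.3003, 0.1537]
eef_rot: [0.875, 0.484, -0.001, 0.0]
ft_force: [-0.1, -0.3, -0.2]
grip_width: 0.0882
```

Run:
```python
from h import *; from plant import ctrl,viewer
st=ctrl.read_state(); goto(st,.4902,.3008,.15,-.5527+np.pi/2)
np.save("w3.npy",viewer.camera_info("wrist"),allow_pickle=True);cv2.imwrite("pics/w3.png",viewer.camera("wrist")[:,:,::-1]);
```

```text
shift mm [ 0.2 -0.6  3.7] turn [-0.001  0.002 -0.008] eef [0.4906 0.3003 0.1537] th 1.01 t 8.6 F [-0.11 -0.28 -0.2 ] w 0.0882
```

View pics/w3.png

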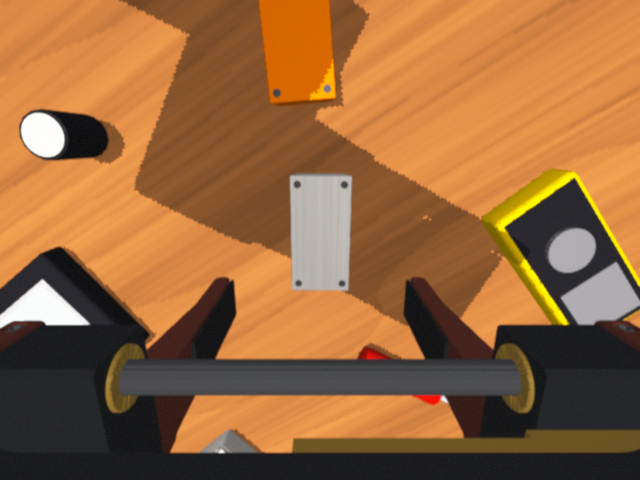

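The second case is centred at about (321,233), with the orange decoy clear above it at (300,50). Descending.

>>> apply_moves --moves "1 0 0 40 0 0 -0.008; 1 0 0 40 0 0 0; 1 0 0 35 0 0 0; 1 0 0 25 0 0 0; 1 0 0 0 0 0 0; 0 0 0 0 0 0 0; 0 0 0 0 0 0 0; 0 0 0 0 0 0 0"

```text
clock: 9.45
eef_pos: [0.4922, 0.3013, 0.0163]
eef_rot: [0.872, 0.489, 0.001, -0.0]
ft_force: [-0.0, 0.4, -0.4]
grip_width: 0.0671
```

>>> apply_moves --moves "0 0 0 0 0 0 0; 0 0 0 0 0 0 0; 0 0 0 0 0 0 0; 0 0 0 0 0 0 0; 0 0 0 -10 0 0 0; 0 0 0 -15 0 0 0; 0 0 0 -15 0 0 0; 0 0 0 0 0 0 0"

```text
clock: 10.25
eef_pos: [0.4926, 0.3016, 0.0574]
eef_rot: [0.872, 0.489, 0.002, -0.0]
ft_force: [-0.1, 0.3, -4.0]
grip_width: 0.0498
```

>>> apply_moves --moves "0 0 0 0 0 0 0; 0 0 0 0 0 0 0; 0 0 0 0 0 0 0"

```text
clock: 10.55
eef_pos: [0.4907, 0.3004, 0.0542]
eef_rot: [0.872, 0.489, -0.001, 0.0]
ft_force: [-0.1, 0.5, -4.7]
grip_width: 0.0496
```

Run:
```python
from h import *; from plant import ctrl,viewer
np.save("w4.npy",viewer.camera_info("wrist"),allow_pickle=True);cv2.imwrite("pics/w4.png",viewer.camera("wrist")[:,:,::-1]); 
st=ctrl.read_state(); goto(st,.4902,.3008,.014,-.5527+np.pi/2)
```

```text
shift mm [ 0.1 -0.6 40.1] turn [-0.001  0.001  0.004] eef [0.4907 0.3004 0.0541] th 1.022 t 10.6 F [ 0.13 -0.04 -5.29] w 0.0496
```

View pics/w4.png

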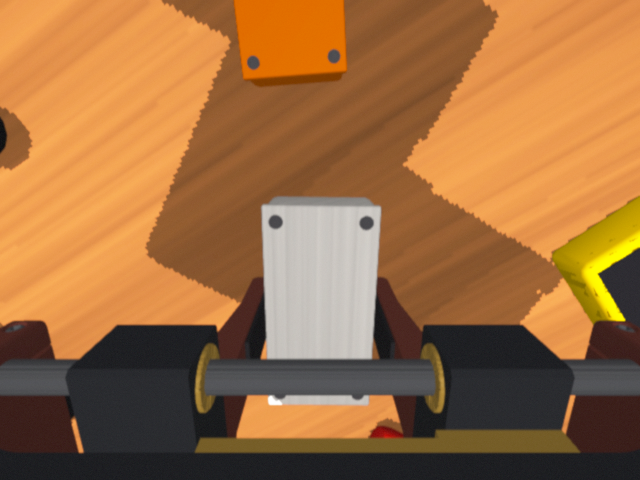

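The second case is held level, and the force is about 4.9 N against 1.2 N. So this one (B) is the heavier, and the first (A) is the lighter. I'll set B down and go back to A.

>>> apply_moves --moves "0 0 0 20 0 0 0; 0 0 0 14 0 0 0; 0 0 0 5 0 0 0; 0 0 0 0 0 0 0; 1 0 0 0 0 0 0; 1 0 0 0 0 0 0; 1 0 0 0 0 0 0; 1 0 0 0 0 0 0"

```text
clock: 11.4
eef_pos: [0.4914, 0.3008, 0.0159]
eef_rot: [0.872, 0.489, 0.0, -0.0]
ft_force: [0.2, -0.2, 0.0]
grip_width: 0.0788
```

>>> apply_moves --moves "1 0 0 0 0 0 0; 1 0 0 -20 0 0 0; 1 0 0 -40 0 0 0; 1 0 0 -50 0 0 0; 1 0 0 -30 0 0 0; 1 0 0 0 0 0 0; 1 0 0 0 0 0 0"

```text
clock: 12.1
eef_pos: [0.4913, 0.3007, 0.1562]
eef_rot: [0.872, 0.489, 0.001, -0.0]
ft_force: [0.1, -1.4, -1.3]
grip_width: 0.0876
```

Run:
```python
from h import *; from plant import ctrl,viewer
st=ctrl.read_state(); goto(st,.6828,.078,.154,.1742-np.pi/2)
np.save("w5.npy",viewer.camera_info("wrist"),allow_pickle=True);cv2.imwrite("pics/w5.png",viewer.camera("wrist")[:,:,::-1]);
```

```text
shift mm [-90.1 279.6   2.3] turn [-1.000e-03 -1.000e-03  2.419e+00] eef [0.4913 0.3007 0.1562] th 1.022 t 12.1 F [ 0.13 -1.41 -1.32] w 0.0876
```

View pics/w5.png

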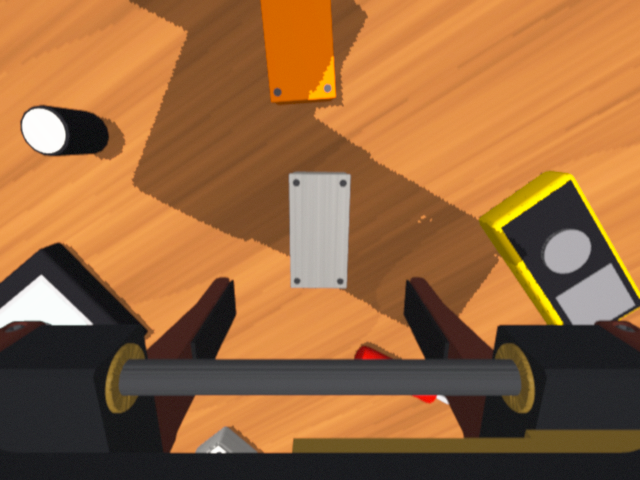

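B stands flat again, centred at (320,230).

>>> apply_moves --moves "1 -11.3 35 0 0 0 0; 1 -11.3 35 0 0 0 0; 1 -11.3 35 0 0 0 0; 1 -11.3 35 0 0 0 0; 1 -11.3 35 0 0 0 0; 1 -11.3 35 0 0 0 0; 1 -11.3 35 0 0 0 0; 1 -11 35 0 0 0 0"

```text
clock: 12.95
eef_pos: [0.6826, 0.0763, 0.1529]
eef_rot: [0.872, 0.489, -0.002, -0.001]
ft_force: [-0.5, 0.1, 0.1]
grip_width: 0.0878
```

>>> apply_moves --moves "1 0 0 0 0 0 0.142; 1 0 0 0 0 0 0.142; 1 0 0 0 0 0 0.142; 1 0 0 0 0 0 0.142; 1 0 0 0 0 0 0.142; 1 0 0 0 0 0 0.142; 1 0 0 0 0 0 0.142; 1 0 0 0 0 0 0.142"

```text
clock: 13.75
eef_pos: [0.6817, 0.0776, 0.1528]
eef_rot: [0.998, -0.06, -0.002, 0.0]
ft_force: [-0.1, 0.4, -0.4]
grip_width: 0.0877
```

>>> apply_moves --moves "1 0 0 0 0 0 0.142; 1 0 0 0 0 0 0.142; 1 0 0 0 0 0 0.142; 1 0 0 0 0 0 0.142; 1 0 0 0 0 0 0.142; 1 0 0 0 0 0 0.142; 1 0 0 0 0 0 0.142; 1 0 0 0 0 0 0.142"

```text
clock: 14.55
eef_pos: [0.6817, 0.0776, 0.1528]
eef_rot: [0.809, -0.587, -0.002, 0.001]
ft_force: [-0.1, -0.7, 0.4]
grip_width: 0.0877
```

>>> apply_moves --moves "1 0 0 0 0 0 0.142; 1 0 0 0 0 0 0; 1 0 0 0 0 0 0"

```text
clock: 14.85
eef_pos: [0.6822, 0.0776, 0.1539]
eef_rot: [0.769, -0.64, -0.001, 0.001]
ft_force: [-0.0, 0.9, 0.8]
grip_width: 0.0878
```

Run:
```python
from h import *; from plant import ctrl,viewer
st=ctrl.read_state(); goto(st,.6828,.078,.0145,.1742-np.pi/2)
```

```text
shift mm [ -0.2  -1.1 139.4] turn [0.003 0.    0.008] eef [0.6822 0.0776 0.1539] th -1.388 t 14.85 F [-0.03  0.94  0.76] w 0.0878
```

>>> apply_moves --moves "1 0 -0.7 40 0 0 0.008; 1 0 0 40 0 0 0; 1 0 0 35 0 0 0; 1 0 0 24 0 0 0; 1 0 0 0 0 0 0; 0 0 0 0 0 0 0; 0 0 0 0 0 0 0; 0 0 0 0 0 0 0"

```text
clock: 15.65
eef_pos: [0.685, 0.078, 0.0186]
eef_rot: [0.765, -0.644, 0.001, -0.001]
ft_force: [0.1, 0.1, 0.3]
grip_width: 0.067
```

>>> apply_moves --moves "0 0 0 0 0 0 0; 0 0 0 0 0 0 0; 0 0 0 0 0 0 0; 0 0 0 0 0 0 0; 0 0 0 -10 0 0 0; 0 0 0 -15 0 0 0; 0 0 0 -15 0 0 0; 0 0 0 0 0 0 0"

```text
clock: 16.45
eef_pos: [0.6858, 0.078, 0.06]
eef_rot: [0.765, -0.644, 0.002, -0.002]
ft_force: [0.5, 0.2, -1.7]
grip_width: 0.0497
```

>>> apply_moves --moves "0 0 0 0 0 0 0; 0 0 0 0 0 0 0; 0 0 0 0 0 0 0; 0 0 0 0 0 0 0; 0 0 0 -40 0 0 0; 0 0 0 -40 0 0 0; 0 0 0 -20 0 0 0; 0 0 0 0 0 0 0"

```text
clock: 17.25
eef_pos: [0.6859, 0.0781, 0.1601]
eef_rot: [0.765, -0.644, 0.002, -0.002]
ft_force: [0.1, 0.0, -2.1]
grip_width: 0.0499
```

Run:
```python
from h import *; from plant import ctrl,viewer
st=ctrl.read_state(); goto(st,.5178,-.2215,.15,.5238-np.pi/2)
np.save("w6.npy",viewer.camera_info("wrist"),allow_pickle=True);cv2.imwrite("pics/w6.png",viewer.camera("wrist")[:,:,::-1]);
```

```text
shift mm [266.6 216.6   8.9] turn [-0.006 -0.002 -0.353] eef [0.6859 0.0781 0.1601] th -1.4 t 17.25 F [ 0.11  0.03 -2.11] w 0.0499
```

View pics/w6.png

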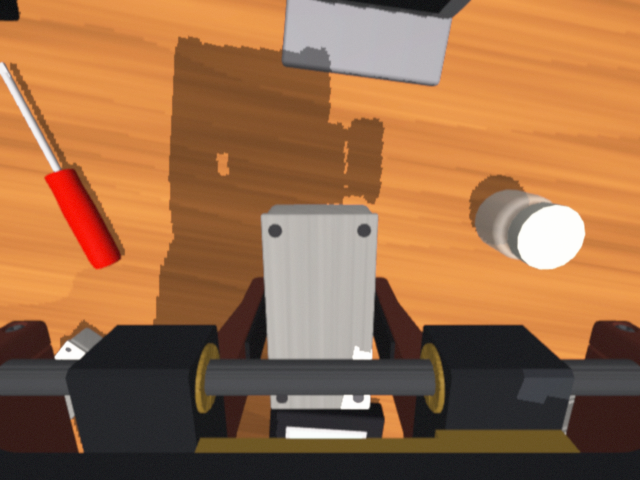

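A is held, its near edge at about (320,408) and far edge at (320,212), shifted a few mm along its length. I'll stand off beside the pile and look.

```bash
cat >> h.py <<'E'
def held(ci,st,px):
    """pose of held case top centre in tool axes (mm), yaw vs tool y; level assumed"""
    M=R.from_quat(st['eef_rot']).as_matrix()
    def f(p):
        q=np.array([[-25,-50],[25,-50],[25,50],[-25,50]])/1000.
        c,s=np.cos(p[3]),np.sin(p[3]); q=q@np.array([[c,s],[-s,c]])
        P=np.c_[q+p[:2],np.full(4,p[2])]
        return (proj(ci,P@M.T+st['eef_pos'])-px).ravel()
    s=least_squares(f,[0,0,-.02,0]); print("held tool x,y,z mm",(s.x[:3]*1000).round(1),"yaw",s.x[3].round(4),"rms",np.sqrt((s.fun**2).mean()).round(2))
E
python3 - <<'E'
from h import *; from plant import ctrl
st=ctrl.read_state(); ci=np.load("w6.npy",allow_pickle=True).item()
held(ci,st,np.array([(262,214),(378,214),(370,409),(270,409)]))
s4=dict(eef_pos=np.array([.4907,.3004,.0541]),eef_rot=np.array([.872,.489,-.001,0])/np.hypot(.872,.489))
held(np.load("w4.npy",allow_pickle=True).item(),s4,np.array([(262,206),(381,206),(369,405),(267,405)]))
goto(st,.4226,-.2765,.17,.5238-np.pi/2)
E
```

```text
held tool x,y,z mm [ -0.4   1.4 -14.1] yaw -0.0002 rms 0.57
held tool x,y,z mm [  0.2  -2.6 -13.5] yaw 0.0133 rms 0.73
shift mm [304.8 318.3 -13. ] turn [-0.002 -0.001 -0.353] eef [0.6845 0.0779 0.1577] th -1.4 t 17.3 F [ 0.7  -1.14 -2.16] w 0.0497
```

>>> apply_moves --moves "0 30.5 31.8 0 0 0 0; 0 30.5 31.8 0 0 0 0; 0 30.5 31.8 0 0 0 0; 0 30.5 31.8 0 0 0 0; 0 30.5 31.8 0 0 0 0; 0 30.5 31.8 0 0 0 0; 0 30.5 31.8 0 0 0 0; 0 30.5 31.8 0 0 0 0"

```text
clock: 18.1
eef_pos: [0.472, -0.2064, 0.1547]
eef_rot: [0.765, -0.644, -0.002, 0.0]
ft_force: [0.6, -1.2, -1.5]
grip_width: 0.0499
```

>>> apply_moves --moves "0 30.5 31.8 -5 0 0 0; 0 30.5 31.8 -5 0 0 0; 0 0 0 0 0 0 -0.12; 0 0 0 0 0 0 -0.12; 0 0 0 0 0 0 -0.113; 0 0 0 0 0 0 0; 0 0 0 0 0 0 0; 0 0 0 0 0 0 0"

```text
clock: 18.9
eef_pos: [0.4219, -0.2764, 0.1659]
eef_rot: [0.866, -0.501, -0.001, -0.0]
ft_force: [-0.5, -0.6, -1.6]
grip_width: 0.0498
```

>>> apply_moves --moves "0 0 0 0 0 0 0; 0 0 0 0 0 0 0; 0 0 0 0 0 0 0; 0 0 0 0 0 0 0"

```text
clock: 19.3
eef_pos: [0.4223, -0.2767, 0.1668]
eef_rot: [0.866, -0.5, 0.0, 0.0]
ft_force: [-0.1, -0.3, -1.5]
grip_width: 0.0498
```

Run:
```python
from h import *; from plant import ctrl,viewer
st=ctrl.read_state(); goto(st,.5178,-.2215,.17,.5238-np.pi/2)
np.save("w7.npy",[viewer.camera_info("wrist"),st],allow_pickle=True);cv2.imwrite("pics/w7.png",viewer.camera("wrist")[:,:,::-1]);
```

```text
shift mm [-1.000e-01 -1.103e+02 -3.200e+00] turn [-0. -0. -0.] eef [ 0.4223 -0.2767  0.1668] th -1.047 t 19.3 F [-0.07 -0.27 -1.52] w 0.0498
```

View pics/w7.png

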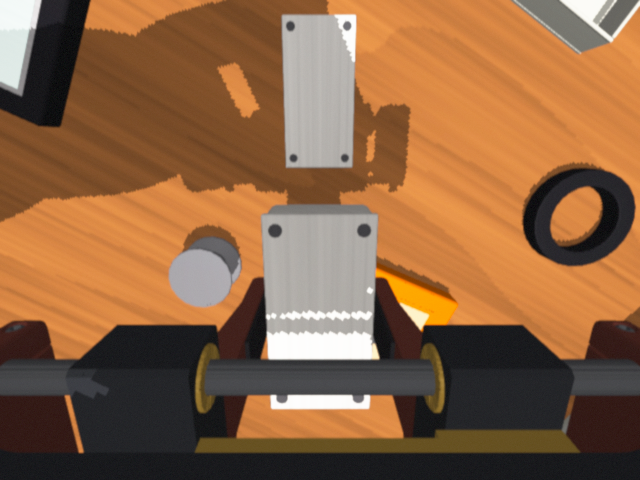

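The wrist view shows the pile top (corners about (282,15) to (352,167)) and the held case below it. I'll enlarge to get the corners.

Run:
```python
import cv2,numpy as np
w=cv2.imread("pics/w7.png")
a=cv2.resize(w[5:180,265:370],None,fx=3.4,fy=3.4,interpolation=cv2.INTER_CUBIC)
b=cv2.resize(w[200:225,250:390],None,fx=3,fy=3,interpolation=cv2.INTER_CUBIC)
c=cv2.resize(w[390:415,250:390],None,fx=3,fy=3,interpolation=cv2.INTER_CUBIC)
o=np.zeros((600,800,3),np.uint8); o[:a.shape[0],:a.shape[1]]=a; o[:75,370:790]=b; o[100:175,370:790]=c
cv2.imwrite("pics/c7.png",o)
```

```text
(no output)
```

View pics/c7.png

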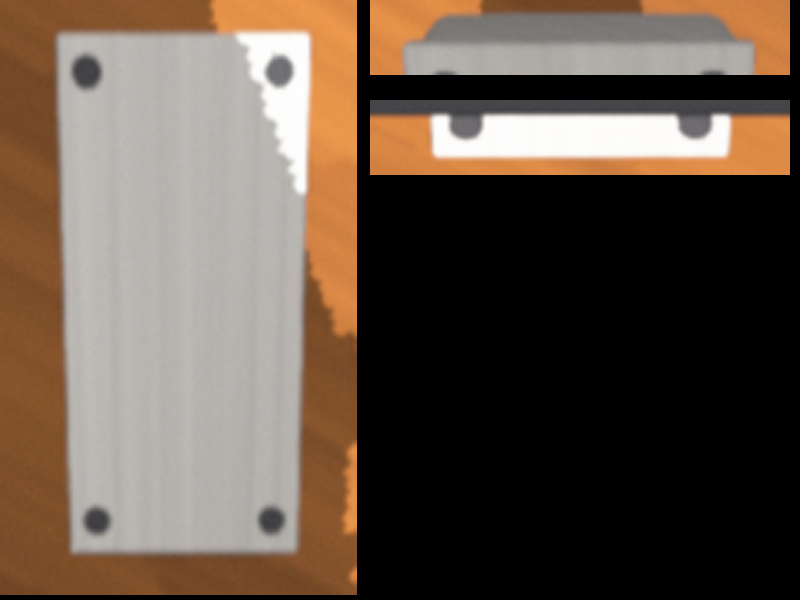

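Run:
```python
from h import *
ci,st=np.load("w7.npy",allow_pickle=True)
px=np.array([(281.8,14.7),(356.2,14.7),(352.6,167.6),(285.6,167.6)])-[0.35,0.35]
hp=np.array([(261.7,214),(378,214),(370,409),(270.7,409)])-[.35,.35]
print("pile z.06:",np.round(fit([(ci,px)],.1,.05,.06),4))
held(ci,st,px); held(ci,st,hp)
```

```text
pile z.06: [ 0.5154 -0.2213  0.5235  0.3419]
held tool x,y,z mm [  -1.5 -108.6  108.1] yaw 0.0001 rms 0.14
held tool x,y,z mm [ -0.8   2.4 -11.7] yaw -0.002 rms 0.52
```

>>> apply_moves --moves "0 -0.6 -27.7 0 0 0 0; 0 0 -27.7 0 0 0 0; 0 0 -27.7 0 0 0 0; 0 0 -27.7 0 0 0 0; 0 0 0 30 0 0 0; 0 0 0 25 0 0 0; 0 0 0 20 0 0 0; 0 0 0 0 0 0 0"

```text
clock: 20.15
eef_pos: [0.516, -0.2199, 0.0892]
eef_rot: [0.866, -0.5, -0.003, 0.0]
ft_force: [-0.1, 1.0, -1.5]
grip_width: 0.0499
```

>>> apply_moves --moves "0 0 0 0 0 0 0; 0 0 0 0 0 0 0; 0 0 0 0 0 0 0; 0 0 0 0 0 0 0"

```text
clock: 20.55
eef_pos: [0.5184, -0.2211, 0.0927]
eef_rot: [0.866, -0.5, 0.001, -0.0]
ft_force: [0.5, -0.2, -1.5]
grip_width: 0.0498
```

Run:
```python
from h import *; from plant import ctrl,viewer
ci,s7=np.load("w7.npy",allow_pickle=True)
M=R.from_quat(s7['eef_rot']).as_matrix(); t=s7['eef_pos']+M@np.array([-.0006,-.1108,0]); print(t)
st=ctrl.read_state(); goto(st,t[0],t[1],.0795,.5235-np.pi/2)
a=viewer.camera("scene")[:,:,::-1];b=viewer.camera("side")[:,:,::-1]
f=lambda im,x,y:cv2.resize(im[y-50:y+50,x-65:x+65],(400,308),interpolation=cv2.INTER_CUBIC)
cv2.imwrite("pics/c8.png",np.hstack([f(a,225,260),f(b,345,210)]));
```

```text
[ 0.51792948 -0.22081623  0.16676576]
shift mm [-0.5  0.2 13.2] turn [-0.001 -0.001  0.   ] eef [ 0.5184 -0.2211  0.0927] th -1.047 t 20.55 F [ 0.54 -0.17 -1.5 ] w 0.0498
```

View pics/c8.png

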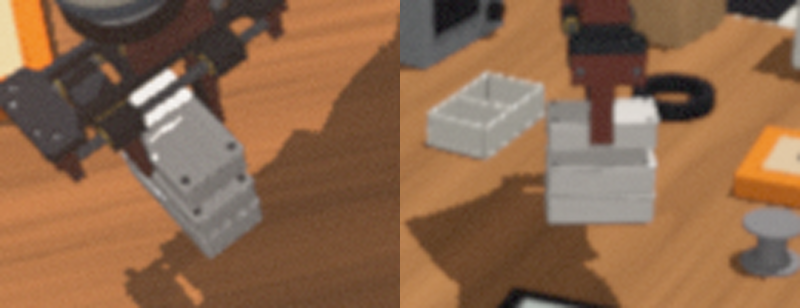

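The held case hovers in line over the pile in both views, with a gap of about 1 cm. Lowering gently.

>>> apply_moves --moves "0 -0.4 0 5 0 0 0; 0 0 0 4 0 0 0; 0 0 0 2 0 0 0; 0 0 0 0 0 0 0; 0 0 0 0 0 0 0; 0 0 0 0 0 0 0"

```text
clock: 21.25
eef_pos: [0.5177, -0.2205, 0.0807]
eef_rot: [0.866, -0.5, 0.0, 0.0]
ft_force: [0.3, 0.2, -1.3]
grip_width: 0.0498
```

>>> apply_moves --moves "0 0 0 1 0 0 0; 0 0 0 0 0 0 0; 0 0 0 0 0 0 0"

```text
clock: 21.55
eef_pos: [0.5176, -0.2205, 0.0797]
eef_rot: [0.866, -0.5, 0.0, 0.0]
ft_force: [0.3, 0.4, -2.1]
grip_width: 0.0495
```

>>> apply_moves --moves "0 0 0 1 0 0 0; 0 0 0 0 0 0 0; 0 0 0 0 0 0 0"

```text
clock: 21.85
eef_pos: [0.5176, -0.2205, 0.0786]
eef_rot: [0.866, -0.5, -0.0, 0.0]
ft_force: [-0.7, 0.1, -2.0]
grip_width: 0.0497
```

Run:
```python
from plant import viewer
import cv2,numpy as np
b=viewer.camera("side")[:,:,::-1]
cv2.imwrite("pics/c9.png",cv2.resize(b[170:250,300:400],(800,600),interpolation=cv2.INTER_CUBIC));
```

```text
(no output)
```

View pics/c9.png

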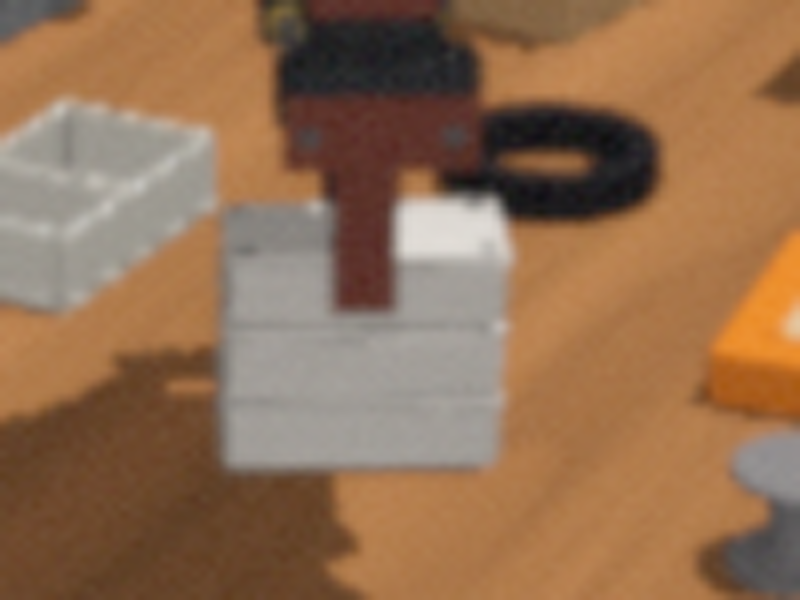

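The held case is almost on the pile at (365,330), its ends in line. A little further down, until the force changes.

>>> apply_moves --moves "0 0 0 0.7 0 0 0; 0 0 0 0 0 0 0; 0 0 0 0 0 0 0"

```text
clock: 22.2
eef_pos: [0.5176, -0.2205, 0.078]
eef_rot: [0.866, -0.5, -0.0, 0.0]
ft_force: [0.6, 0.2, -1.2]
grip_width: 0.0498
```

>>> apply_moves --moves "0 0 0 0.7 0 0 0; 0 0 0 0 0 0 0; 0 0 0 0 0 0 0"

```text
clock: 22.5
eef_pos: [0.5177, -0.2205, 0.0776]
eef_rot: [0.866, -0.5, 0.0, -0.0]
ft_force: [-1.9, -0.2, 2.7]
grip_width: 0.0501
```

Contact: the vertical force changed sign to +2.7 N. Releasing.

>>> apply_moves --moves "0 0 0 0 0 0 0; 0.7 0 0 0 0 0 0; 0.75 0 0 0 0 0 0; 0.85 0 0 0 0 0 0; 1 0 0 0 0 0 0; 1 0 0 0 0 0 0; 1 0 0 0 0 0 0; 1 0 0 0 0 0 0"

```text
clock: 23.3
eef_pos: [0.5176, -0.2205, 0.0772]
eef_rot: [0.866, -0.5, -0.0, 0.0]
ft_force: [0.2, 0.0, 0.2]
grip_width: 0.0874
```

>>> apply_moves --moves "1 0 0 -15 0 0 0; 1 0 0 -30 0 0 0; 1 0 0 -45 0 0 0; 1 0 20 0 0 0 0; 1 0 30 0 0 0 0; 1 0 0 0 0 0 0; 1 0 0 0 0 0 0; 1 0 0 0 0 0 0"

```text
clock: 24.1
eef_pos: [0.4747, -0.2455, 0.1674]
eef_rot: [0.866, -0.5, 0.0, -0.0]
ft_force: [0.3, 0.1, 0.2]
grip_width: 0.0879
```

Run:
```python
from h import *; from plant import ctrl,viewer
st=ctrl.read_state(); goto(st,.4910,.3007,.154,-.5527+np.pi/2)
b=viewer.camera("side")[:,:,::-1]
np.save("w10.npy",[viewer.camera_info("wrist"),st],allow_pickle=True);w=viewer.camera("wrist")[:,:,::-1]
cv2.imwrite("pics/w10.png",w)
cv2.imwrite("pics/c10.png",cv2.resize(b[170:250,300:400],(800,600),interpolation=cv2.INTER_CUBIC));
```

```text
shift mm [-464.9 -287.2   13.4] turn [ 0.000e+00 -1.000e-03 -2.065e+00] eef [ 0.4747 -0.2455  0.1674] th -1.047 t 24.1 F [0.28 0.08 0.23] w 0.0879
```

View pics/c10.png

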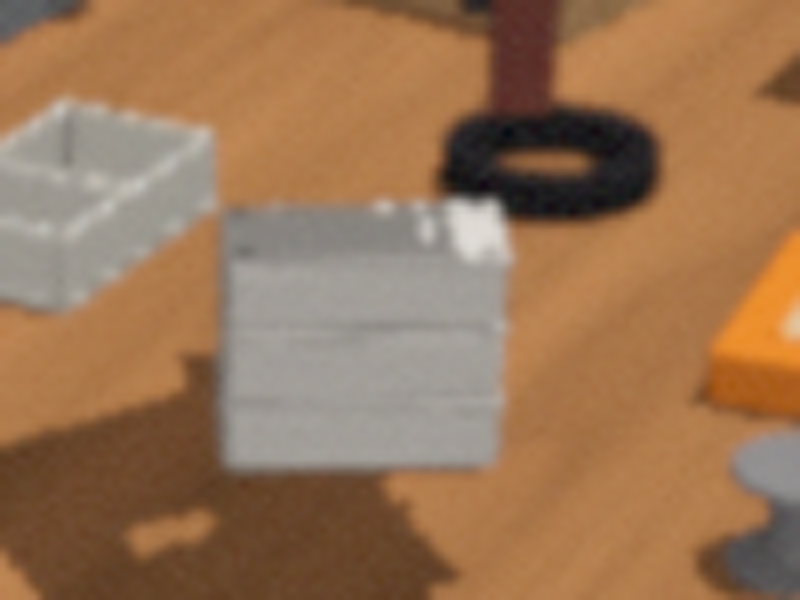

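View pics/w10.png

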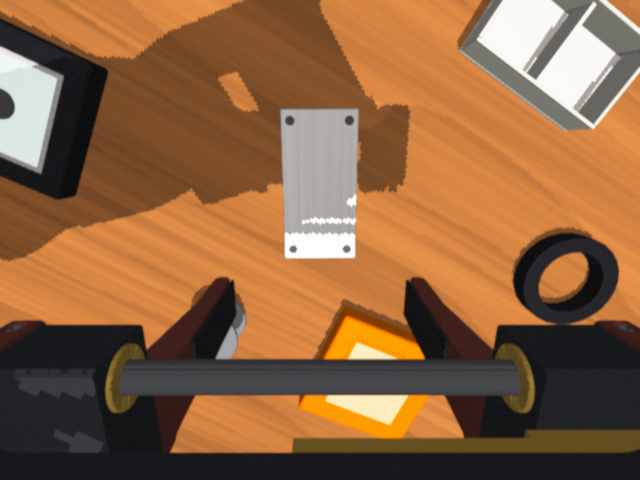

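The pile is three cases, square and in line in both views: side corners about (222,205) to (500,465) in the crop, and the wrist view shows only the top face. I'll check this numerically, then go to B.

Run:
```python
from h import *
ci,st=np.load("w10.npy",allow_pickle=True)
print(np.round(fit([(ci,[(280.5,109),(358.5,109),(355.5,258),(285,258)])],.1,.05,.09),4))
```

```text
[ 0.5152 -0.2213  0.5281  0.3997]
```

>>> apply_moves --moves "1 -38.7 -23.9 0 0 0 0; 1 -38.7 -23.9 0 0 0 0; 1 -38.7 -23.9 0 0 0 0; 1 -38.7 -23.9 0 0 0 0; 1 -38.7 -23.9 0 0 0 0; 1 -38.7 -23.9 0 0 0 0; 1 -38.7 -23.9 0 0 0 0; 1 -38.7 -23.9 0 0 0 0"

```text
clock: 25.0
eef_pos: [0.485, 0.1207, 0.1672]
eef_rot: [0.866, -0.5, 0.0, -0.0]
ft_force: [0.8, -0.3, 0.1]
grip_width: 0.0877
```

>>> apply_moves --moves "1 -38.7 -23.9 0 0 0 0; 1 -38.7 -23.9 0 0 0 0; 1 -38.7 -23.9 0 0 0 0; 1 -38.7 -23.9 0 0 0 0; 1 0 0 0 0 0 -0.14; 1 0 0 0 0 0 -0.14; 1 0 0 0 0 0 -0.14; 1 0 0 0 0 0 -0.14"

```text
clock: 25.8
eef_pos: [0.4901, 0.301, 0.1668]
eef_rot: [0.971, -0.238, -0.0, 0.0]
ft_force: [0.7, -0.6, 0.4]
grip_width: 0.0881
```

>>> apply_moves --moves "1 0 0 0 0 0 -0.14; 1 0 0 0 0 0 -0.14; 1 0 0 0 0 0 -0.14; 1 0 0 0 0 0 -0.14; 1 0 0 0 0 0 -0.14; 1 0 0 0 0 0 -0.14; 1 0 0 0 0 0 -0.14; 1 0 0 0 0 0 -0.14"

```text
clock: 26.6
eef_pos: [0.4903, 0.3007, 0.1669]
eef_rot: [0.949, 0.314, -0.0, 0.0]
ft_force: [0.6, 0.2, -0.1]
grip_width: 0.0882
```

>>> apply_moves --moves "1 0 0 0 0 0 -0.14; 1 0 0 0 0 0 -0.14; 1 0 0 0 0 0 -0.1; 1 0 0 0 0 0 0; 1 0 0 0 0 0 0; 1 0 0 0 0 0 0"

```text
clock: 27.2
eef_pos: [0.4903, 0.3003, 0.1671]
eef_rot: [0.875, 0.484, -0.0, -0.0]
ft_force: [-0.0, -0.8, -0.4]
grip_width: 0.0879
```

Run:
```python
from h import *; from plant import ctrl,viewer
st=ctrl.read_state(); goto(st,.4910,.3007,.014,-.5487+np.pi/2)
np.save("w11.npy",[viewer.camera_info("wrist"),st],allow_pickle=True);cv2.imwrite("pics/w11.png",viewer.camera("wrist")[:,:,::-1]);
```

```text
shift mm [  0.7   0.4 153.1] turn [-0.     0.    -0.011] eef [0.4903 0.3003 0.1671] th 1.011 t 27.2 F [-0.01 -0.77 -0.36] w 0.0879
```

View pics/w11.png

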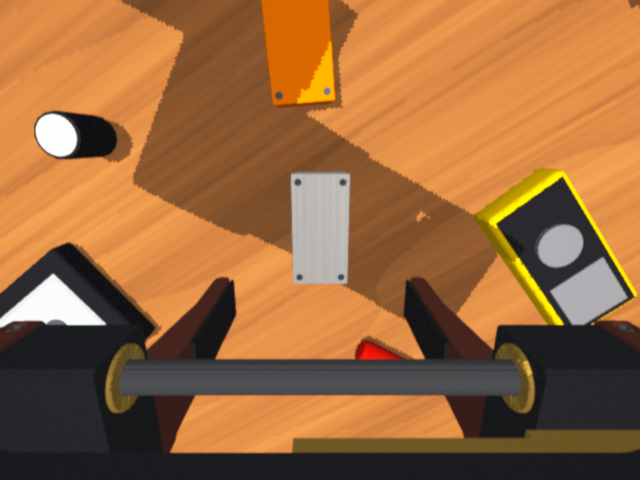

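The stacked case fits to within 1 mm of where the pile top was. B is centred between the fingers at (320,228). Gripping it.

>>> apply_moves --moves "1 0.5 0 40 0 0 -0.011; 1 0 0 40 0 0 0; 1 0 0 40 0 0 0; 1 0 0 33 0 0 0; 1 0 0 0 0 0 0; 1 0 0 0 0 0 0; 1 0 0 0 0 0 0; 0 0 0 0 0 0 0" --newtons 45

```text
clock: 28.05
eef_pos: [0.4915, 0.301, 0.016]
eef_rot: [0.872, 0.49, 0.001, -0.0]
ft_force: [0.0, 0.2, -1.0]
grip_width: 0.0828
```

>>> apply_moves --moves "0 0 0 0 0 0 0; 0 0 0 0 0 0 0; 0 0 0 0 0 0 0; 0 0 0 0 0 0 0; 0 0 0 0 0 0 0; 0 0 0 0 0 0 0; 0 0 0 -10 0 0 0; 0 0 0 -20 0 0 0"

```text
clock: 28.85
eef_pos: [0.489, 0.2995, 0.0431]
eef_rot: [0.872, 0.49, -0.002, 0.0]
ft_force: [0.4, 0.2, -4.8]
grip_width: 0.0498
```

>>> apply_moves --moves "0 0 0 -35 0 0 0; 0 0 0 -35 0 0 0; 0 0 0 -30 0 0 0; 0 0 0 0 0 0 0; 0 0 0 0 0 0 0; 0 0 0 0 0 0 0"

```text
clock: 29.45
eef_pos: [0.4894, 0.2998, 0.1425]
eef_rot: [0.872, 0.49, -0.002, 0.0]
ft_force: [-0.4, -0.5, -5.2]
grip_width: 0.0499
```

Run:
```python
from h import *; from plant import ctrl,viewer
st=ctrl.read_state(); goto(st,.4376,.0325,.143,1.022)
print(viewer.camera_info("wrist")['tvec'])
np.save("w12.npy",[viewer.camera_info("wrist"),st],allow_pickle=True);cv2.imwrite("pics/w12.png",viewer.camera("wrist")[:,:,::-1]);
```

```text
shift mm [-2.552e+02  9.470e+01  1.000e-01] turn [-0.002  0.003  0.002] eef [0.4894 0.2998 0.1425] th 1.024 t 29.45 F [-0.38 -0.46 -5.23] w 0.0499
[-0.510286   -0.26015106  0.23431921]
```

View pics/w12.png

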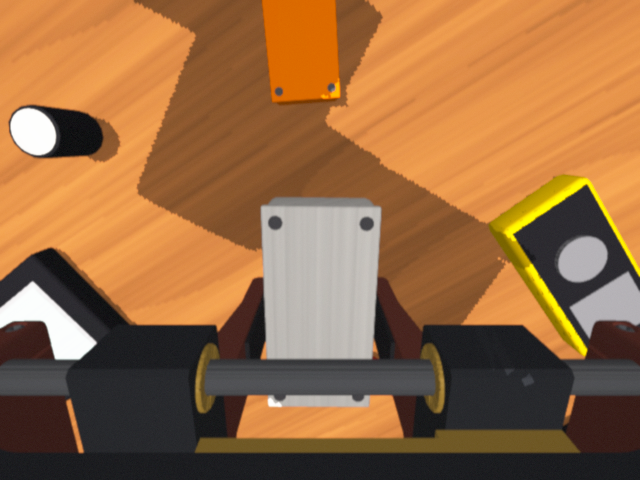

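B is held level at (320,305). Carrying it over the window.

>>> apply_moves --moves "0 -34 12.5 0 0 0 0; 0 -34 12.5 0 0 0 0; 0 -34 12.5 0 0 0 0; 0 -34 12.5 0 0 0 0; 0 -34 12.5 0 0 0 0; 0 -34 12.5 0 0 0 0; 0 -30 11 0 0 0 0; 0 -20 7 0 0 0 0"

```text
clock: 30.3
eef_pos: [0.4363, 0.0334, 0.143]
eef_rot: [0.872, 0.489, -0.002, -0.001]
ft_force: [0.6, 0.2, -4.8]
grip_width: 0.0501
```

>>> apply_moves --moves "0 0 0 0 0 0 0; 0 0 0 0 0 0 0; 0 0 0 0 0 0 0; 0 0 0 0 0 0 0; 0 0 0 0 0 0 0; 0 0 0 0 0 0 0"

```text
clock: 30.9
eef_pos: [0.4381, 0.0357, 0.1442]
eef_rot: [0.872, 0.49, -0.0, -0.0]
ft_force: [0.5, -0.4, -5.4]
grip_width: 0.05
```

Run:
```python
from h import *; from plant import ctrl,viewer
st=ctrl.read_state(); goto(st,.440,.0325,.141,1.022)
for n in("scene","side","wrist"): cv2.imwrite(f"pics/{n}13.png",viewer.camera(n)[:,:,::-1])
st=ctrl.read_state(); print(st['eef_pos'],abs(st['joint_velocities']).max())
```

```text
shift mm [-1.7  3.3  3.2] turn [-0.     0.     0.003] eef [0.4381 0.0357 0.1442] th 1.025 t 30.9 F [ 0.47 -0.41 -5.38] w 0.05
[0.43805144 0.03538876 0.14428105] 0.0039073101837722515
```

View pics/scene13.png

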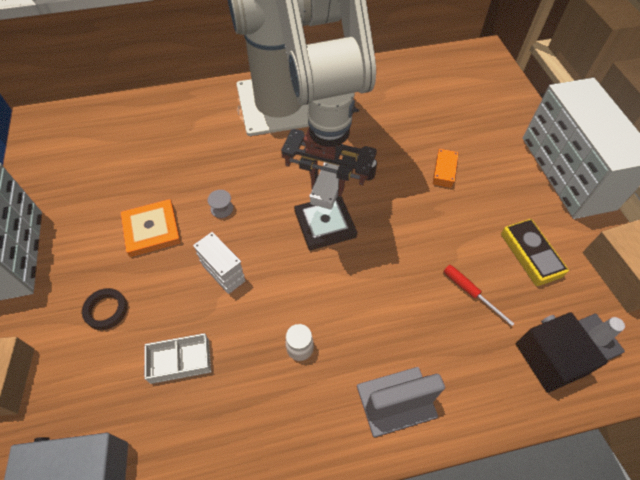

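View pics/side13.png

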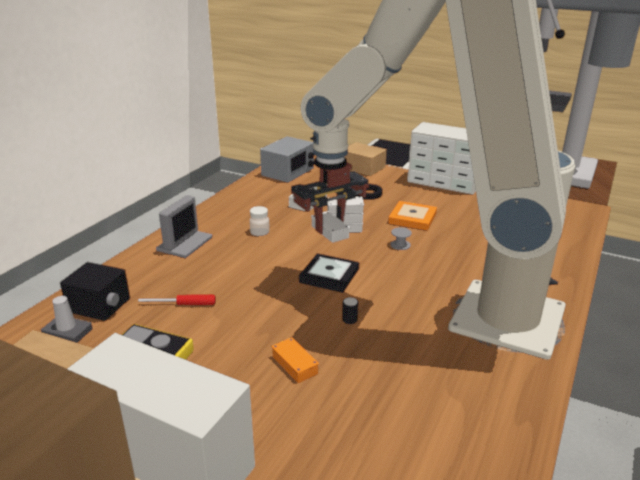

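View pics/wrist13.png

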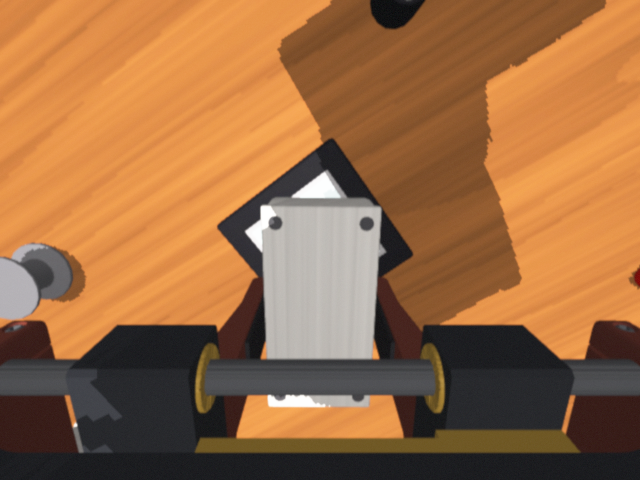

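Run:
```python
from h import *; from plant import viewer
S=viewer.camera_info("scene");D=viewer.camera_info("side")
print(unproj(S,(325,218),.025),unproj(D,(330,267.5),.025))
a=cv2.imread("pics/scene13.png");b=cv2.imread("pics/side13.png")
f=lambda im,x,y:cv2.resize(im[y-50:y+50,x-65:x+65],(400,308),interpolation=cv2.INTER_CUBIC)
cv2.imwrite("pics/c13.png",np.vstack([np.hstack([f(a,325,205),f(b,335,240)]),np.hstack([f(a,220,260),f(b,360,215)])]))
```

```text
[0.43924479 0.03130482] [0.43766325 0.02933536]
```

View pics/c13.png

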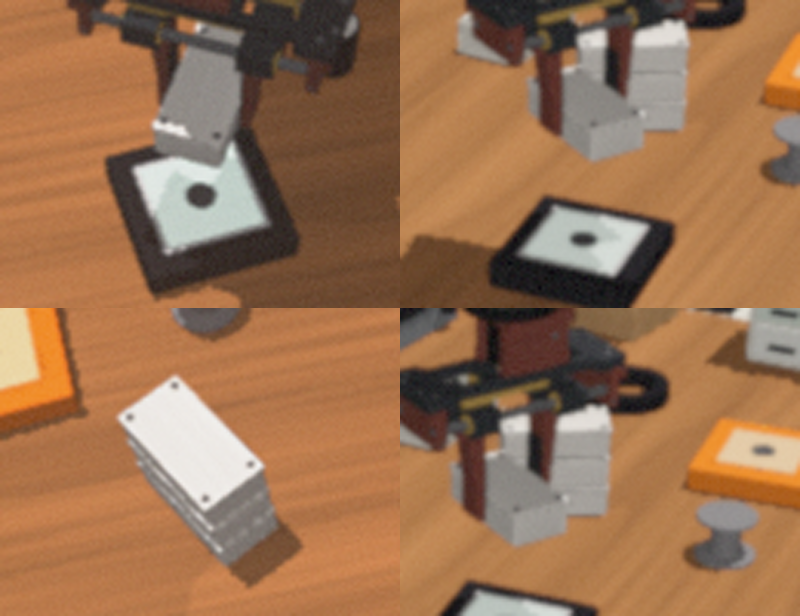

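The crops show the held case level above the window, within about 5 mm of its centre, and the three-case pile square. Nothing else has moved.

```bash
python3 -c "
from plant import finish_job; print(finish_job())"
```

```text
the job is handed in; nothing more can be done
None
```

I handed the job in at about 31 s of the 72 s allowed; the hand-in gives no verdict.

- **Weighing:** I lifted the case near (0.68, 0.08) first and felt about 1.2 N, with single readings between 0.7 and 1.6 N. The case near (0.49, 0.30) gave about 5 N, so that one is the heavier. I set each case down before lifting the next.
- **Stacking:** I lifted the lighter case again, put it on the pile and released it after the force showed contact. Its fitted position was (0.5152, -0.2213). The pile top measured (0.5154, -0.2213) before, and the two yaws differ by about 0.005 rad.
- **Final hold:** I then picked up the heavier case and left it held level and still. By camera it is about 5 mm from the middle of the window, with its underside roughly 10 cm above the glass.
- **Bystanders:** The last pictures show the pile square and the other things where they were. I checked this by eye only.

Two checks disagreed slightly. The side camera placed cases 4–6 mm from where the scene camera did, so I stacked by measuring the held case and the pile in the same wrist picture. The corner fit of the viewer window was poor (3.5 px), so I checked its centre against the dark spot in the glass; two cameras agreed on that to about 3 mm.

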